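# Prime the sauce pump behind the sliding guard

### The job

The pump bottle in the sauce station beside the grill has just been refilled and needs priming. Slide the station's clear guard door fully open, press the pump's head all the way down and let it spring back up, then slide the guard fully shut again. Leave the jar, the bowl and the plates where they stand.

Things in the scene. Friction and masses are not known exactly. Their poses are not given: they have to be found in the camera images.
- station: Fixed stainless sauce station, 200 mm deep (x) by 460 mm wide (y) by 206 mm high; origin at the centre of its underside, y along the tracks. Its +y half is an open-topped glazed well (inside 180 by 210 mm, floor 20 mm above the table) that holds the pump bottle and the jar; its -y half is a closed grey bay 178 mm high. Two tracks run along y on top, their lips 206 mm above the table.
- guard (a joint): Travel of the sliding guard door in m: a clear horizontal panel 182 by 216 mm with steel edges, its top face 192 mm above the table, lying in the tracks. 0 = fully shut (over the well), 0.215 = fully open (over the closed bay). It opens towards the station's -y, needs about 3 N to slide and stays where it is left.
- guard_grip (a point): Centre of the guard's bridge handle: a black plastic bar 100 mm long along the station's x, 16 mm thick (y), 16 mm high, on a post 14 mm wide at each end; it stands in the middle of the guard, 232 mm above the table, its centre 40 mm above the panel. Moves with the guard; axes as the station's.
- pump_top (a point): Centre of the top face of the pump's head: a flat round steel button 56 mm in diameter, 13 mm thick, with a thin side spout reaching 60 mm from its axis, on a white bottle 68 mm in diameter. At rest the face is 175 mm above the table, 11 mm below the guard; z points up. The bottle is fixed in the well and may stand in either half of it.
- pump_head (a joint): How far the pump's head is pressed down, in m: 0 = up, 0.015 = fully down (about 10 N); it springs back when let go.
- jar: Loose amber glass jar with a dark screw lid, no pump, 68 mm in diameter, 125 mm high, in the other half of the well; origin at the centre of its underside.
- bowl: Loose black bowl, rim 124 mm in diameter, 62 mm high, on the table past the station's +y end; origin at the centre of its underside.
- plates: Loose stack of four white plates, 170 mm in diameter, 42 mm high, on the table past the station's -y end; origin at the centre of its underside.

How it is judged:
By the outcome, as a careful person would: the job done as asked, in the order asked, and still so for the second after the job is handed in, with the robot touching nothing.
It also fails if it takes over 50 s, if anything falls off the work surface, if the arm or the gripper's body presses on something with over 40 N, if the wrist force passes 120 N, or if a joint passes its speed limit or range.

### The arm

A 6-joint arm with a two-finger parallel gripper is mounted at the origin on the work surface. World frame = base frame: x ahead of the robot, y to its left, z up, the work surface at z = 0. Lengths are in m, angles in rad, forces in N, time in s.
With the tool pointing down it reaches from about 0.275 to 0.875 m from the base axis. Payload 12.5 kg.
Tool frame: the origin (TCP) lies midway between the tips of the shut fingers; the grasp point (between the pads) lies 19 mm behind it; z points along the fingers, y is the line along which they close (so a half turn about z gives the same grasp; the last joint's range is limited). The gripper opens to 85 mm and grips with 20 to 120 N. Pads are 22 mm wide; open, the fingers measure 114 mm over their backs; the gripper's body (76 mm by 85 mm) begins 54 mm behind the grasp point. The pads swing forward as they close: fully open they stand 13 mm farther back than shut.
Start: joints at [1.071, 0.351, 1.652, -0, 1.139, -0.085], TCP at [0.222, 0.503, 0.231] pointing down, gripper open.
Joint ranges: [-2.75, 2.75], [-0.79, 2.1], [0.01, 2.65], [-1.57, 4.71], [0.07, 3.14], [-2.87, 2.87]. Speed limits (rad/s): [2.22, 2.22, 2.79, 3.14, 3.14, 3.14].

### API

Orientations are given as a unit quaternion [w, x, y, z].
In Python, from bench import robot gives the robot as it stands.
- The arm moves only by the tool step_arm, never from a script. Its argument "commands" is a list of rows, each a list of 2 entries, a list of its own where there are three numbers: the shift along the tool's x, y, z in m, then the turn, a rotation vector about the tool's x, y, z in degrees. In form: [[[x, y, z], [rx, ry, rz]], ...]. A call has 1 to 5 rows; each row shifts and turns the commanded pose from where the row before left it, along the tool's axes as they then stand; what a row does not reach is not made up. A row lasts 1/12 s, in which the tool goes at most 41.7 mm and 7.16 degrees, less where a joint would pass 70% of its speed; a pose out of reach is approached as far as the arm can. A call with a gripper value outside its range is refused whole. "gripper" is the opening, from 0 (shut) to 1 (fully open), set as the call begins (left out, the last holds). The fingers move at their own pace and stop on an object; "newtons" is the grip in N (left out, the last holds). Time passes only in rows, so rows that do not move let the fingers close. It gives the time, the measured TCP pose, the force, the opening and the grip force at its end, in the units of the state.
- robot.get_state(): the state, without advancing time (a new reading comes with each control period).
- robot.grab_frame(name): name is "scene" or "side" or "wrist"; returns a dict with "img" (400x640x3 uint8, red, green, blue), "depth" (400x640 float32, m along the optical axis (not along the pixel's ray), 0 where there is no reading), "fx", "fy", "cx", "cy" (pixels), "camera_from_world" (4x4, takes a point from world to camera coordinates). Camera axes: x right, y up, looking along -z (the intrinsics and any distortion apply to the point x, -y, -z); pixel columns grow to the right and rows downward; lengths in m; the calibration is good to about 2 mm. A picture is of the moment at which its call begins.
- robot.sign_off(): hands the job in; it is judged then, once.
The state is a dict: "time_s": time; "joint_pos": joint angles; "qd": joint speeds; "joint_torque": joint torques, N m; "position": TCP position; "tool_rot": TCP orientation; "wrist_force": force on the tool from outside, world axes, zero at the start; "moment": the same for the moment, N m; "gripper_width": finger opening in m; "gripper_force": force on a finger pad.
Only numpy, scipy, OpenCV 4.12 (cv2) and the standard library are available. Lean on these libraries where they do the work, as an engineer would, in place of code of your own. Each camera call takes 0.05 s, during which the arm holds its last target. There are 200 camera calls.

## Working session

There is one attempt and no reset: what is moved stays moved. The work goes in short steps, Python scripts to look and compute and a tool call to move; the robot and the scene stay as the last step left them, time stands still between calls to the robot, and variables do not carry over. Pictures are saved under pics/ and viewed, at most 10 in all, crops included, and the job is handed in when it is done.

Besides the shell and the picture viewer there is one more tool, called after "Emit:" as name(argument=value, ...) on one line, values as JSON. step_arm: Moves the arm, as the interface text tells. Its arguments: {"type":"object","properties":{"commands":{"type":"array"},"gripper":{"type":"number"},"newtons":{"type":"number"}},"required":["commands"]}

```bash
mkdir -p pics; python3 - <<'E'
from bench import robot
import cv2,numpy as np
for n in("scene","side"):
    f=robot.grab_frame(n);np.savez(f"pics/{n}.npz",**f)
    cv2.imwrite(f"pics/{n}0.png",f["img"][:,:,::-1])
    print(n,f["fx"],f["cx"],f["cy"],np.round(f["camera_from_world"],3).tolist())
s=robot.get_state();print(s["position"],s["tool_rot"],s["time_s"])
E
```

```text
scene 448.3830224216879 317.9339572167117 197.6965532499835 [[0.113, -0.994, 0.0, -0.031], [0.944, 0.107, 0.313, -0.591], [-0.311, -0.035, 0.95, -1.153], [0.0, 0.0, 0.0, 1.0]]
side 375.2816925646194 317.1502197995804 192.82182452190688 [[-0.736, 0.677, 0.008, 0.404], [-0.64, -0.7, 0.318, 0.326], [0.221, 0.229, 0.948, -1.404], [0.0, 0.0, 0.0, 1.0]]
[0.22150079 0.50310788 0.23082312] [-1.45511297e-04  2.05914892e-01  9.78569773e-01 -4.84530349e-04] 0.1
```

View pics/scene0.png

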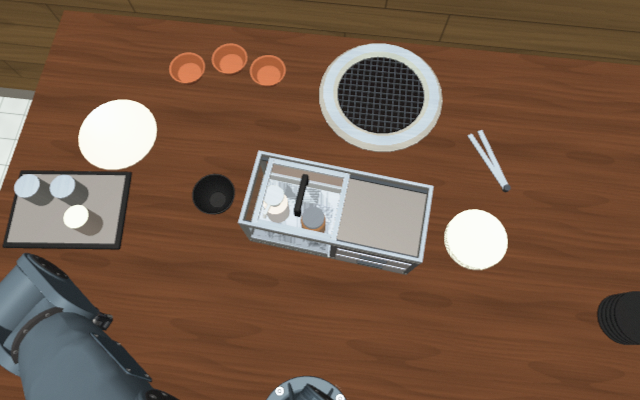

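View pics/side0.png

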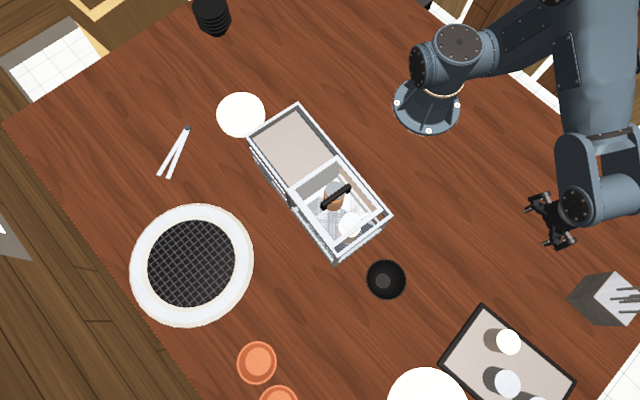

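The scene view shows the station at about (260,153)–(433,186)–(415,270)–(243,225) and the black handle near (301,195). A white bottle is at (276,205) and an amber jar at (313,217). The side view agrees, with the handle at (336,196).

```bash
cat > h.py <<'E'
import numpy as np,cv2
def load(n): return dict(np.load(f"pics/{n}.npz"))
def ray(f,u,v,z):
    M=f["camera_from_world"];R=M[:3,:3];c=-R.T@M[:3,3]
    d=R.T@np.array([(u-f["cx"])/f["fx"],-(v-f["cy"])/f["fy"],-1])
    return c+d*(z-c[2])/d[2]
E
python3 - <<'E'
from h import *
out=[]
for n,(u,v,w,h) in dict(scene=(232,140,210,140),side=(235,90,170,180)).items():
    f=load(n);im=f["img"]
    m=(im.max(2)<45).astype(np.uint8)[v:v+h,u:u+w]
    k,l,st,ce=cv2.connectedComponentsWithStats(m)
    for i in range(1,k):
        if st[i,4]>40:
            p=np.argwhere(l==i)[:,::-1]+[u,v]
            P=np.array([ray(f,a,b,.24)[:2] for a,b in p])
            r=cv2.minAreaRect(P.astype(np.float32)*1000)
            print(n,st[i],ce[i]+[u,v],r)
    c=im[v:v+h,u:u+w,::-1]
    s=560//h if n=="side" else 3
    cv2.imwrite(f"pics/{n}_z.png",cv2.resize(c,None,fx=3,fy=3,interpolation=cv2.INTER_CUBIC))
E
```

```text
side [86 97 30 23 73] [333.36986301 198.91780822] ((558.3388671875, 79.8953628540039), (20.506296157836914, 100.81925201416016), 84.19920349121094)
side [134 170  33  10 241] [384.78008299 265.30290456] ((590.737548828125, 302.11273193359375), (23.22074317932129, 83.09309387207031), 47.4742431640625)
```

View pics/scene_z.png

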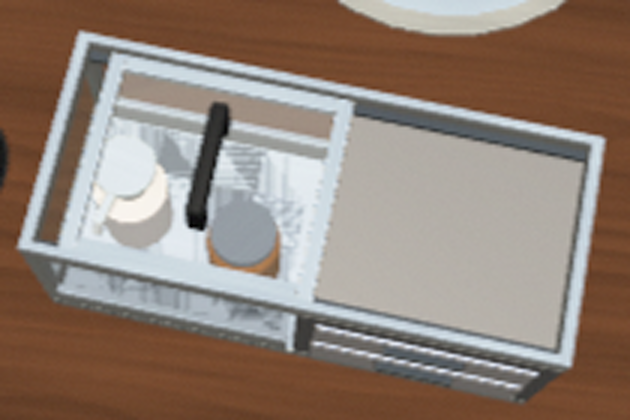

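View pics/side_z.png

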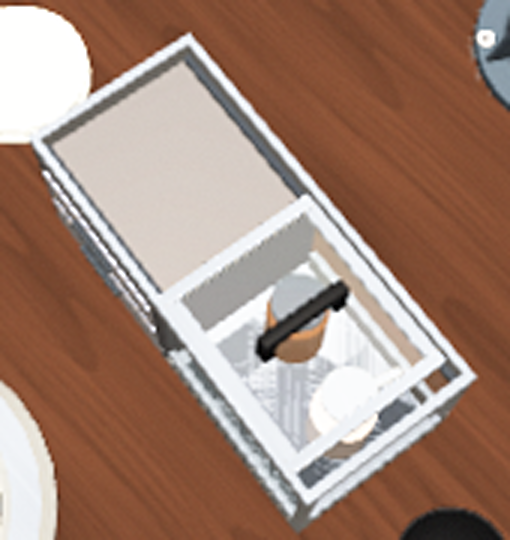

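The pump's steel head is at scene zoom (131,166), over the white bottle in the +y half. The jar lid is at (245,232) and the handle bar runs from (220,105) to (197,225). In the side zoom the head is at about (347,395) and the handle runs from (265,347) to (342,293).

```bash
python3 - <<'E'
from h import *
s=load("scene");d=load("side")
S=lambda u,v,z:ray(s,232+u/3,140+v/3,z)[:2]
D=lambda u,v,z:ray(d,235+u/3,90+v/3,z)[:2]
for nm,F,C in(("scene",S,[(82,32),(605,138),(572,366),(20,248)]),("side",D,[(475,377),(190,36),(33,138),(300,497)])):
    P=np.array([F(u,v,.206) for u,v in C])
    print(nm,P.round(3).tolist(),P.mean(0), np.linalg.norm(P-np.roll(P,-1,0),axis=1).round(3))
    for a,b in((1,0),(2,3)): 
        e=P[b]-P[a];print(np.degrees(np.arctan2(-e[0],e[1])))
for nm,F,a,b in(("scene",S,(221,105),(197,222)),("side",D,(265,347),(344,291))):
    A,B=F(*a,.24),F(*b,.24);print(nm,"handle",A,B,(A+B)/2,np.linalg.norm(A-B))
print("pump",S(131,166,.175),D(347,395,.175))
print("jar",S(245,232,.125+.02),D(298,302,.145))
for n,f,(u,v,w,h) in(("s",s,(232,140,210,140)),("d",d,(235,90,170,180))):
    im=f["img"][v:v+h,u:u+w].astype(int);m=(im.max(2)<70)&(im.max(2)-im.min(2)<14)
    k,l,st,ce=cv2.connectedComponentsWithStats(m.astype(np.uint8))
    for i in range(1,k):
        if st[i,4]>60:
            p=np.argwhere(l==i)[:,::-1]+[u,v]
            P=np.array([ray(f,a,b,.24)[:2] for a,b in p]);print(n,st[i],cv2.minAreaRect(P.astype(np.float32)*1000))
E
```

```text
scene [[0.665, 0.198], [0.619, -0.257], [0.421, -0.237], [0.467, 0.219]] [ 0.54309636 -0.01912321] [0.458 0.199 0.459 0.199]
-5.864412701281758
-5.8293930508752165
side [[0.467, 0.225], [0.421, -0.229], [0.616, -0.247], [0.665, 0.195]] [ 0.54233651 -0.01390826] [0.456 0.195 0.445 0.2  ]
-5.843245684411205
-6.433603699399797
scene handle [0.5986588  0.06746833] [0.49650577 0.07441402] [0.54758228 0.07094117] 0.10238888214152336
side handle [0.60006584 0.0772728 ] [0.50914417 0.08703825] [0.55460501 0.08215552] 0.09144459827885845
pump [0.5584328  0.14275342] [0.5603684  0.15235419]
jar [0.51901836 0.0390242 ] [0.522084   0.04579931]
s [ 62  35  14  42 250] ((545.7230224609375, 72.69119262695312), (16.973058700561523, 107.75749969482422), 84.52555084228516)
d [ 85  94  31  27 211] ((557.9312133789062, 80.15560913085938), (22.12891387939453, 103.62261962890625), 83.74748992919922)
d [134 170  33  10 252] ((590.6692504882812, 302.17535400390625), (23.22074317932129, 83.27835845947266), 47.4742431640625)
```

Emit:
step_arm(commands=[[[0, 0, -0.03], [0, 0, -6]], [[0, 0, -0.03], [0, 0, -6]], [[0, 0, -0.03], [0, 0, -5.9]], [[-0.0185, -0.0195, 0], [0, 0, 0]], [[-0.0185, -0.0195, 0], [0, 0, 0]]])

```text
time_s: 0.52
position: [0.2545, 0.4611, 0.3226]
tool_rot: [0.001, 0.05, 0.999, 0.001]
wrist_force: [-0.4, -0.4, -1.0]
gripper_width: 0.0853
gripper_force: 0.0
```

Emit:
step_arm(commands=[[[-0.0185, -0.0195, 0], [0, 0, 0]], [[-0.0185, -0.0195, 0], [0, 0, 0]], [[-0.0185, -0.0195, 0], [0, 0, 0]], [[-0.0185, -0.0195, 0], [0, 0, 0]], [[-0.0185, -0.0195, 0], [0, 0, 0]]])

```text
time_s: 0.93
position: [0.337, 0.3531, 0.3211]
tool_rot: [-0.0, 0.051, 0.999, -0.0]
wrist_force: [-0.0, 0.2, 0.7]
gripper_width: 0.0853
gripper_force: 0.0
```

Emit:
step_arm(commands=[[[-0.0185, -0.0195, 0], [0, 0, 0]], [[-0.0185, -0.0195, 0], [0, 0, 0]], [[-0.0185, -0.0195, 0], [0, 0, 0]], [[-0.0185, -0.0195, 0], [0, 0, 0]], [[-0.0185, -0.0195, 0], [0, 0, 0]]])

```text
time_s: 1.35
position: [0.4191, 0.2466, 0.3211]
tool_rot: [-0.0, 0.051, 0.999, -0.0]
wrist_force: [0.0, -0.7, -0.9]
gripper_width: 0.0852
gripper_force: 0.0
```

Emit:
step_arm(commands=[[[-0.0185, -0.0195, 0], [0, 0, 0]], [[-0.0185, -0.0195, 0], [0, 0, 0]], [[-0.0185, -0.0195, 0], [0, 0, 0]], [[0, 0, 0], [0, 0, 0]], [[0, 0, 0], [0, 0, 0]]])

```text
time_s: 1.77
position: [0.468, 0.1832, 0.3209]
tool_rot: [-0.0, 0.052, 0.999, -0.0]
wrist_force: [-1.2, -0.5, 0.2]
gripper_width: 0.0854
gripper_force: 0.0
```

```bash
python3 - <<'E'
from bench import robot
from h import *
f=robot.grab_frame("wrist");np.savez("pics/wrist.npz",**f)
cv2.imwrite("pics/wrist0.png",f["img"][:,:,::-1])
s=robot.get_state();print(s["position"],s["tool_rot"],s["time_s"],s["wrist_force"])
E
```

```text
[0.46758257 0.18399502 0.32099689] [-3.98243956e-04  5.16092397e-02  9.98667276e-01 -5.61169166e-06] 1.8167 [-0.70075515  0.13975823 -0.2115073 ]
```

View pics/wrist0.png

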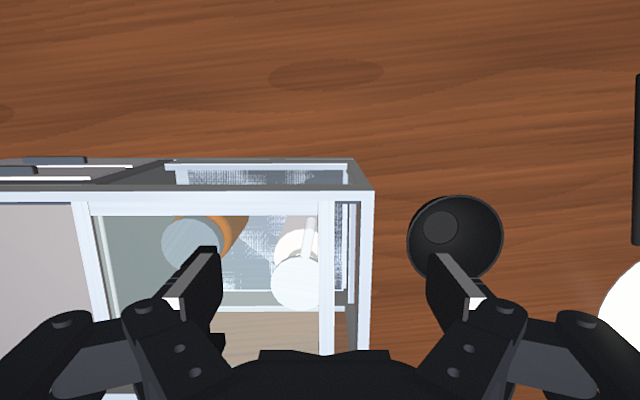

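The wrist view shows the pump's head at (297,282) and the jar lid at (190,243). The station's near +y corner is at (374,190), and a finger hides the handle. I'll check these against the first estimate.

```bash
python3 - <<'E'
from h import *
f=load("wrist")
print("pump",ray(f,297,282,.175),"corner",ray(f,374,190,.206))
c,s=np.cos(np.radians(5.9)),np.sin(np.radians(5.9))
P=np.array([.46758,.184])
for t in((.549,.0755),):
    d=np.array(t)-P;print(-c*d[0]+s*d[1],s*d[0]+c*d[1])
E
```

```text
pump [0.55490956 0.1495164  0.175     ] corner [0.46626209 0.22341504 0.206     ]
-0.09214169361109666 -0.09955588731199577
```

Emit:
step_arm(commands=[[[-0.019, -0.0197, 0], [0, 0, 0]], [[-0.019, -0.0197, 0], [0, 0, 0]], [[-0.019, -0.0197, 0], [0, 0, 0]], [[-0.019, -0.0197, 0], [0, 0, 0]], [[-0.019, -0.0197, 0], [0, 0, 0]]])

```text
time_s: 2.23
position: [0.5524, 0.0765, 0.3213]
tool_rot: [-0.0, 0.05, 0.999, 0.0]
wrist_force: [0.0, -0.6, -1.2]
gripper_width: 0.0855
gripper_force: 0.0
```

Emit:
step_arm(commands=[[[0, 0, 0], [0, 0, 0]], [[0, 0, 0], [0, 0, 0]]])

```text
time_s: 2.4
position: [0.5521, 0.0766, 0.3209]
tool_rot: [-0.0, 0.051, 0.999, 0.0]
wrist_force: [-0.9, 0.8, 0.3]
gripper_width: 0.0853
gripper_force: 0.0
```

```bash
python3 - <<'E'
from bench import robot
from h import *
f=robot.grab_frame("wrist");np.savez("pics/wrist.npz",**f)
cv2.imwrite("pics/wrist1.png",f["img"][:,:,::-1])
s=robot.get_state();print(s["position"],s["tool_rot"],s["time_s"],s["wrist_force"])
E
```

```text
[0.55176066 0.07721891 0.32104526] [-3.64892969e-04  5.09688900e-02  9.98700165e-01  1.36228489e-04] 2.45 [-0.53174176 -0.05297072  0.1767697 ]
```

View pics/wrist1.png

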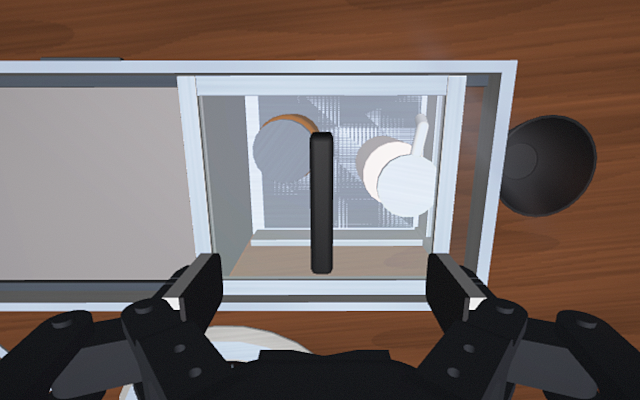

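The handle bar runs from (320,133) to (321,273), centred between the fingers. The pump's head is at (407,185).

```bash
python3 - <<'E'
from h import *
f=load("wrist")
for u,v,z in((320,133,.24),(320.5,273,.24),(407,185,.175),(516,61,.206),(190,80,.197),(205,280,.197)):print(ray(f,u,v,z))
E
```

```text
[0.50066388 0.080099   0.24      ]
[0.59956171 0.07003771 0.24      ]
[0.55635177 0.14954263 0.175     ]
[0.46706262 0.22274504 0.206     ]
[ 0.45495791 -0.01262866  0.197     ]
[ 0.61751325 -0.03298561  0.197     ]
```

Emit:
step_arm(commands=[[[0.001, -0.002, 0.022], [0, 0, 0]], [[0, 0, 0.022], [0, 0, 0]], [[0, 0, 0.022], [0, 0, 0]], [[0, 0, 0.022], [0, 0, 0]], [[0, 0, 0.018], [0, 0, 0]]])

```text
time_s: 2.87
position: [0.5498, 0.076, 0.214]
tool_rot: [-0.0, 0.05, 0.999, 0.0]
wrist_force: [0.1, -1.1, -0.8]
gripper_width: 0.0856
gripper_force: 0.0
```

Emit:
step_arm(commands=[[[0, 0, 0], [0, 0, 0]], [[0, 0, 0], [0, 0, 0]], [[0, 0, 0], [0, 0, 0]], [[0, 0, 0], [0, 0, 0]], [[0, 0, 0], [0, 0, 0]]], gripper=0, newtons=30)

```text
time_s: 3.28
position: [0.5514, 0.0747, 0.2165]
tool_rot: [0.001, 0.051, 0.999, 0.0]
wrist_force: [0.3, 0.2, 0.3]
gripper_width: 0.0258
gripper_force: 0.0
```

Emit:
step_arm(commands=[[[0, 0, 0], [0, 0, 0]], [[0, 0, 0], [0, 0, 0]], [[0, 0, 0], [0, 0, 0]], [[0, 0, 0], [0, 0, 0]], [[0, 0, 0], [0, 0, 0]]])

```text
time_s: 3.7
position: [0.5513, 0.0746, 0.2163]
tool_rot: [0.001, 0.051, 0.999, 0.0]
wrist_force: [-2.6, 0.8, 6.9]
gripper_width: 0.0154
gripper_force: 31.3
```

Emit:
step_arm(commands=[[[0, -0.01, 0], [0, 0, 0]], [[0, -0.015, 0], [0, 0, 0]], [[0, -0.015, 0], [0, 0, 0]], [[0, -0.015, 0], [0, 0, 0]], [[0, -0.015, 0], [0, 0, 0]]])

```text
time_s: 4.12
position: [0.5442, 0.0045, 0.2163]
tool_rot: [0.001, 0.051, 0.999, 0.0]
wrist_force: [-0.2, 3.6, 5.0]
gripper_width: 0.0153
gripper_force: 31.3
```

Emit:
step_arm(commands=[[[0, -0.015, 0], [0, 0, 0]], [[0, -0.015, 0], [0, 0, 0]], [[0, -0.015, 0], [0, 0, 0]], [[0, -0.015, 0], [0, 0, 0]], [[0, -0.015, 0], [0, 0, 0]]])

```text
time_s: 4.53
position: [0.5365, -0.0702, 0.2163]
tool_rot: [0.001, 0.051, 0.999, 0.0]
wrist_force: [0.2, 3.1, 5.1]
gripper_width: 0.0155
gripper_force: 31.3
```

Emit:
step_arm(commands=[[[0, -0.015, 0], [0, 0, 0]], [[0, -0.015, 0], [0, 0, 0]], [[0, -0.015, 0], [0, 0, 0]], [[0, -0.01, 0], [0, 0, 0]], [[0, 0, 0], [0, 0, 0]]])

```text
time_s: 4.95
position: [0.5313, -0.1208, 0.2163]
tool_rot: [0.001, 0.052, 0.999, 0.005]
wrist_force: [3.9, 30.4, 9.1]
gripper_width: 0.0153
gripper_force: 32.5
```

It stopped at 30 N after about 196 mm. The guard may have started slightly ajar, so I'll check with a picture.

```bash
python3 - <<'E'
from bench import robot
from h import *
f=robot.grab_frame("scene");np.savez("pics/s2.npz",**f)
cv2.imwrite("pics/s2.png",cv2.resize(f["img"][140:280,232:442,::-1],None,fx=3,fy=3,interpolation=cv2.INTER_CUBIC))
s=robot.get_state();print(s["position"],s["wrist_force"])
E
```

```text
[ 0.53131013 -0.12081418  0.21627976] [ 3.25428381 28.41679067  8.94140876]
```

View pics/s2.png

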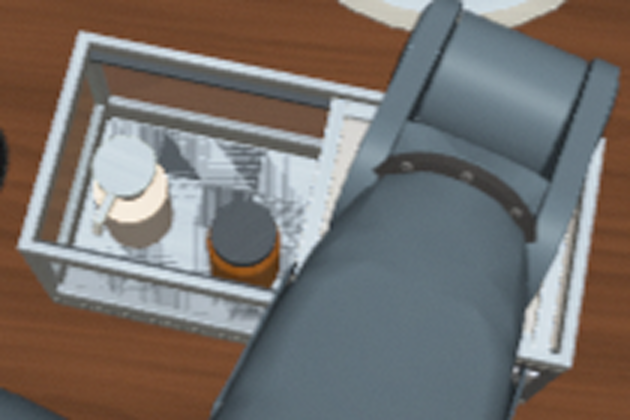

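The guard's trailing edge is at zoom (333,98) and the arm hides the rest.

```bash
python3 - <<'E'
from h import *
s=load("scene");C=np.array([.542,-.017]);a=np.radians(5.9);ey=np.array([np.sin(a),np.cos(a)]);ex=np.array([ey[1],-ey[0]])
for nm,u,v,z in(("left edge before",116,53,.192),("right edge before",354,100,.192),("left edge now",333,98,.192),("rail -y out",605,138,.206),("rail +y out",82,32,.206),("handle",1,1,1)):
    p=ray(s,232+u/3,140+v/3,z)[:2]-C;print(nm,p@ex,p@ey)
p=np.array([.5313,-.1208])-C;print("tcp",p@ex,p@ey)
w=load("wrist")
for u,v in((190,80),(465,76),(205,280),(440,290)):
    p=ray(w,u,v,.192)[:2]-C;print("w",p@ex,p@ey)
for u,v in((516,61),(487,75),(490,310)):
    p=ray(w,u,v,.206)[:2]-C;print("rail",p@ex,p@ey)
E
```

```text
left edge before 0.0933186021813487 0.1959965795089636
right edge before 0.09473469123802421 -0.0163798465049279
left edge now 0.09265220019194612 0.0017655181853678565
rail -y out 0.10092478327956238 -0.23095443550985054
rail +y out 0.10064038299821458 0.22693178527722635
handle -0.22018143120989112 0.06013357449615265
tcp 2.6545175362413522e-05 -0.10435003256038623
w -0.08744825727382725 -0.006461535163468004
w -0.09048340275299295 0.20123619506173598
w 0.07940532894573964 -0.01006745148602096
w 0.0890270536030087 0.1984159846271717
rail -0.09918442579896994 0.23077206202516115
rail -0.08984418665738086 0.21141497403254747
rail 0.10019164851058111 0.23777059259038402
```

It's at the open stop: the trailing edge is at local y≈0.001, against about 0.2 before, so the guard started roughly 15 mm ajar. I'll unload, release and lift, then move over the pump.

Emit:
step_arm(commands=[[[0, 0.003, 0], [0, 0, 0]], [[0, 0, 0], [0, 0, 0]]])

```text
time_s: 5.17
position: [0.5314, -0.1207, 0.2163]
tool_rot: [0.001, 0.051, 0.999, 0.0]
wrist_force: [-0.5, 7.1, 7.1]
gripper_width: 0.0155
gripper_force: 32.6
```

Emit:
step_arm(commands=[[[0, 0, 0], [0, 0, 0]], [[0, 0, 0], [0, 0, 0]], [[0, 0, 0], [0, 0, 0]], [[0, 0, 0], [0, 0, 0]], [[0, 0, 0], [0, 0, 0]]], gripper=0.7)

```text
time_s: 5.58
position: [0.5308, -0.1217, 0.2152]
tool_rot: [-0.0, 0.051, 0.999, -0.0]
wrist_force: [-1.1, -0.6, -0.1]
gripper_width: 0.0598
gripper_force: 0.0
```

Emit:
step_arm(commands=[[[0, 0, -0.01], [0, 0, 0]], [[0, 0, -0.02], [0, 0, 0]], [[0, 0, -0.02], [0, 0, 0]], [[0, 0, -0.02], [0, 0, 0]], [[0, 0, 0], [0, 0, 0]]])

```text
time_s: 6.0
position: [0.5322, -0.122, 0.2899]
tool_rot: [0.003, 0.051, 0.999, -0.001]
wrist_force: [1.1, -0.0, 0.9]
gripper_width: 0.0594
gripper_force: 0.0
```

Emit:
step_arm(commands=[[[0.002, 0.022, 0], [0, 0, 0]], [[0, 0.025, 0], [0, 0, 0]], [[0, 0.025, 0], [0, 0, 0]], [[0, 0.025, 0], [0, 0, 0]], [[0, 0.025, 0], [0, 0, 0]]], gripper=0)

```text
time_s: 6.42
position: [0.5412, 0.0011, 0.2855]
tool_rot: [-0.0, 0.051, 0.999, -0.0]
wrist_force: [0.2, -0.4, -0.1]
gripper_width: 0.0004
gripper_force: 0.0
```

Emit:
step_arm(commands=[[[0, 0.025, 0], [0, 0, 0]], [[0, 0.025, 0], [0, 0, 0]], [[0, 0.025, 0], [0, 0, 0]], [[0, 0.025, 0], [0, 0, 0]], [[0, 0.025, 0], [0, 0, 0]]])

```text
time_s: 6.83
position: [0.554, 0.1256, 0.2855]
tool_rot: [0.0, 0.051, 0.999, -0.0]
wrist_force: [-0.4, 0.1, 0.8]
gripper_width: 0.0002
gripper_force: 0.0
```

Emit:
step_arm(commands=[[[0, 0.025, 0], [0, 0, 0]], [[0, 0, 0.02], [0, 0, 0]], [[0, 0, 0.02], [0, 0, 0]], [[0, 0, 0.02], [0, 0, 0]], [[0, 0, 0], [0, 0, 0]]])

```text
time_s: 7.25
position: [0.555, 0.149, 0.2218]
tool_rot: [-0.003, 0.051, 0.999, -0.001]
wrist_force: [-0.1, 0.2, -1.0]
gripper_width: -0.0001
gripper_force: 0.0
```

```bash
python3 - <<'E'
from bench import robot
from h import *
f=robot.grab_frame("wrist");np.savez("pics/w3.npz",**f)
cv2.imwrite("pics/w3.png",f["img"][:,:,::-1])
s=robot.get_state();print(s["position"],s["wrist_force"],s["gripper_width"])
E
```

```text
[0.55584881 0.14909588 0.22402952] [ 0.41967203 -0.35821857 -0.39439554] -0.0003435906361116738
```

View pics/w3.png

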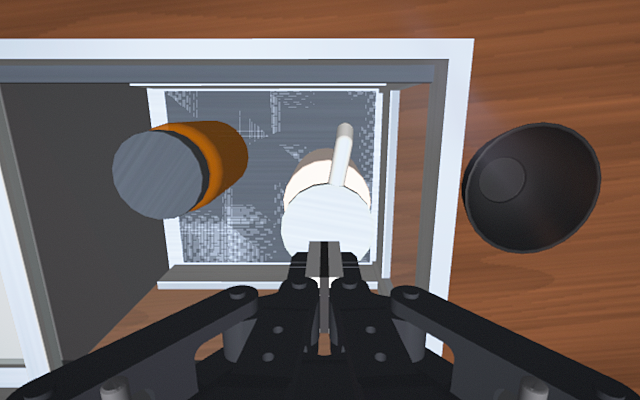

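The head is at about (326,230), directly below the finger tips at (324,245). I'll go down slowly.

Emit:
step_arm(commands=[[[0, 0, 0.015], [0, 0, 0]], [[0, 0, 0.015], [0, 0, 0]], [[0, 0, 0.012], [0, 0, 0]], [[0, 0, 0.005], [0, 0, 0]], [[0, 0, 0.004], [0, 0, 0]]])

```text
time_s: 7.72
position: [0.5569, 0.1492, 0.1745]
tool_rot: [0.0, 0.051, 0.999, 0.0]
wrist_force: [-2.1, -0.6, 3.9]
gripper_width: 0.0001
gripper_force: 2.0
```

Emit:
step_arm(commands=[[[0, 0, 0.004], [0, 0, 0]], [[0, 0, 0.004], [0, 0, 0]], [[0, 0, 0.003], [0, 0, 0]], [[0, 0, 0.001], [0, 0, 0]], [[0, 0, 0], [0, 0, 0]]])

```text
time_s: 8.13
position: [0.557, 0.1492, 0.1633]
tool_rot: [0.0, 0.051, 0.999, 0.0]
wrist_force: [-3.9, -1.6, 7.7]
gripper_width: 0.0002
gripper_force: 4.1
```

Emit:
step_arm(commands=[[[0, 0, 0.002], [0, 0, 0]], [[0, 0, 0.001], [0, 0, 0]], [[0, 0, 0.001], [0, 0, 0]], [[0, 0, 0.001], [0, 0, 0]], [[0, 0, 0], [0, 0, 0]]])

```text
time_s: 8.55
position: [0.5571, 0.1493, 0.1599]
tool_rot: [0.001, 0.051, 0.999, 0.0]
wrist_force: [-9.5, -3.4, 21.6]
gripper_width: 0.0004
gripper_force: 10.5
```

Emit:
step_arm(commands=[[[0, 0, 0.001], [0, 0, 0]], [[0, 0, 0], [0, 0, 0]], [[0, 0, 0], [0, 0, 0]]])

```text
time_s: 8.8
position: [0.5572, 0.1493, 0.1599]
tool_rot: [0.001, 0.051, 0.999, 0.0]
wrist_force: [-12.2, -3.3, 30.0]
gripper_width: -0.0002
gripper_force: 14.9
```

Emit:
step_arm(commands=[[[0, 0, -0.006], [0, 0, 0]], [[0, 0, -0.008], [0, 0, 0]], [[0, 0, -0.01], [0, 0, 0]], [[0, 0, -0.02], [0, 0, 0]], [[0, 0, -0.025], [0, 0, 0]]])

```text
time_s: 9.22
position: [0.5563, 0.1492, 0.2255]
tool_rot: [-0.001, 0.051, 0.999, -0.0]
wrist_force: [0.4, 0.0, 0.2]
gripper_width: -0.0001
gripper_force: 0.0
```

Emit:
step_arm(commands=[[[0, 0, -0.03], [0, 0, 0]], [[0, 0, -0.03], [0, 0, 0]], [[0, 0, 0], [0, 0, 0]], [[0, 0, 0], [0, 0, 0]]])

```text
time_s: 9.55
position: [0.5574, 0.1494, 0.2873]
tool_rot: [0.002, 0.051, 0.999, 0.0]
wrist_force: [-0.5, 0.4, -1.0]
gripper_width: -0.0004
gripper_force: 0.0
```

```bash
python3 - <<'E'
from bench import robot
from h import *
f=robot.grab_frame("scene")
w=robot.grab_frame("wrist")
cv2.imwrite("pics/s4.png",np.hstack([cv2.resize(f["img"][140:280,232:442,::-1],(400,267)),cv2.resize(w["img"][:,:,::-1],(400,267))]))
s=robot.get_state();print(s["position"],s["wrist_force"],s["gripper_width"])
E
```

```text
[0.55639006 0.14921743 0.28465438] [ 0.42161316 -0.81065335  0.03533597] -2.7962191219908622e-05
```

View pics/s4.png

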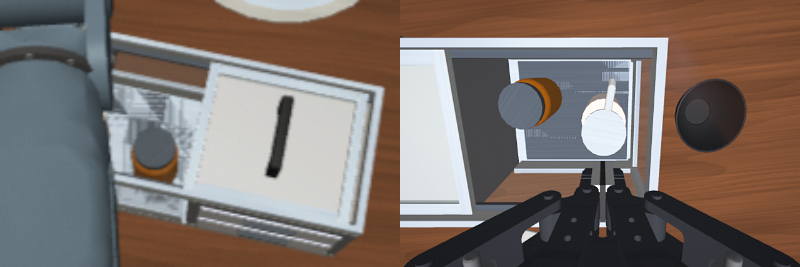

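The head is back up at wrist-view (603,130), the jar hasn't moved, and the guard is open with its handle at (279,135). Going back to close it.

Emit:
step_arm(commands=[[[-0.002, -0.022, 0], [0, 0, 0]], [[0, -0.025, 0], [0, 0, 0]], [[0, -0.025, 0], [0, 0, 0]], [[0, -0.025, 0], [0, 0, 0]], [[0, -0.025, 0], [0, 0, 0]]], gripper=0.7)

```text
time_s: 10.07
position: [0.5455, 0.0266, 0.2839]
tool_rot: [-0.001, 0.051, 0.999, -0.0]
wrist_force: [-0.2, 0.9, -0.1]
gripper_width: 0.0591
gripper_force: 0.0
```

Emit:
step_arm(commands=[[[0, -0.025, 0], [0, 0, 0]], [[0, -0.025, 0], [0, 0, 0]], [[0, -0.025, 0], [0, 0, 0]], [[0, -0.025, 0], [0, 0, 0]], [[0, -0.025, 0], [0, 0, 0]]])

```text
time_s: 10.48
position: [0.5327, -0.0978, 0.284]
tool_rot: [-0.001, 0.051, 0.999, 0.0]
wrist_force: [1.1, 0.1, 0.6]
gripper_width: 0.06
gripper_force: 0.0
```

Emit:
step_arm(commands=[[[0, -0.025, 0], [0, 0, 0]], [[0, 0, 0], [0, 0, 0]]])

```text
time_s: 10.65
position: [0.53, -0.1247, 0.2839]
tool_rot: [-0.001, 0.053, 0.999, -0.0]
wrist_force: [0.3, 0.2, 0.1]
gripper_width: 0.0597
gripper_force: 0.0
```

Emit:
step_arm(commands=[[[0, 0, 0.02], [0, 0, 0]], [[0, 0, 0.02], [0, 0, 0]], [[0, 0, 0.02], [0, 0, 0]], [[0, 0, 0.01], [0, 0, 0]], [[0, 0, 0], [0, 0, 0]]])

```text
time_s: 11.07
position: [0.5297, -0.1208, 0.2126]
tool_rot: [-0.002, 0.051, 0.999, 0.001]
wrist_force: [-0.1, 1.0, 0.1]
gripper_width: 0.0597
gripper_force: 0.0
```

Emit:
step_arm(commands=[[[0, 0, 0], [0, 0, 0]], [[0, 0, 0], [0, 0, 0]], [[0, 0, 0], [0, 0, 0]], [[0, 0, 0], [0, 0, 0]], [[0, 0, 0], [0, 0, 0]]], gripper=0)

```text
time_s: 11.48
position: [0.5314, -0.1208, 0.2164]
tool_rot: [0.001, 0.051, 0.999, 0.001]
wrist_force: [0.2, 6.3, 4.2]
gripper_width: 0.0155
gripper_force: 31.8
```

Emit:
step_arm(commands=[[[0, 0, 0], [0, 0, 0]], [[0, 0, 0], [0, 0, 0]]])

```text
time_s: 11.65
position: [0.5314, -0.1208, 0.2164]
tool_rot: [0.001, 0.051, 0.999, 0.001]
wrist_force: [0.7, 6.9, 5.2]
gripper_width: 0.0154
gripper_force: 31.8
```

Emit:
step_arm(commands=[[[0, 0.01, 0], [0, 0, 0]], [[0, 0.015, 0], [0, 0, 0]], [[0, 0.015, 0], [0, 0, 0]], [[0, 0.015, 0], [0, 0, 0]], [[0, 0.015, 0], [0, 0, 0]]])

```text
time_s: 12.07
position: [0.5385, -0.0512, 0.2164]
tool_rot: [0.001, 0.051, 0.999, -0.001]
wrist_force: [-0.5, -3.7, 4.8]
gripper_width: 0.0155
gripper_force: 32.1
```

Emit:
step_arm(commands=[[[0, 0.015, 0], [0, 0, 0]], [[0, 0.015, 0], [0, 0, 0]], [[0, 0.015, 0], [0, 0, 0]], [[0, 0.015, 0], [0, 0, 0]], [[0, 0.015, 0], [0, 0, 0]]])

```text
time_s: 12.48
position: [0.5462, 0.0235, 0.2164]
tool_rot: [0.001, 0.051, 0.999, -0.0]
wrist_force: [-0.1, -3.5, 4.1]
gripper_width: 0.0152
gripper_force: 32.1
```

Emit:
step_arm(commands=[[[0, 0.015, 0], [0, 0, 0]], [[0, 0.015, 0], [0, 0, 0]], [[0, 0.01, 0], [0, 0, 0]], [[0, 0.005, 0], [0, 0, 0]], [[0, 0, 0], [0, 0, 0]]])

```text
time_s: 12.9
position: [0.5508, 0.0691, 0.2164]
tool_rot: [0.001, 0.051, 0.999, 0.0]
wrist_force: [-0.7, 2.5, 6.0]
gripper_width: 0.0152
gripper_force: 32.3
```

Emit:
step_arm(commands=[[[0, 0.004, 0], [0, 0, 0]], [[0, 0.004, 0], [0, 0, 0]], [[0, 0.002, 0], [0, 0, 0]], [[0, 0, 0], [0, 0, 0]]])

```text
time_s: 13.23
position: [0.5517, 0.0783, 0.2164]
tool_rot: [0.001, 0.051, 0.999, 0.0]
wrist_force: [0.2, 1.6, 5.2]
gripper_width: 0.0154
gripper_force: 32.2
```

Emit:
step_arm(commands=[[[0, 0.004, 0], [0, 0, 0]], [[0, 0.004, 0], [0, 0, 0]], [[0, 0.004, 0], [0, 0, 0]], [[0, 0, 0], [0, 0, 0]]])

```text
time_s: 13.57
position: [0.553, 0.0903, 0.2164]
tool_rot: [0.001, 0.051, 0.999, 0.0]
wrist_force: [-0.9, 1.5, 6.4]
gripper_width: 0.0154
gripper_force: 32.2
```

Emit:
step_arm(commands=[[[0, 0.002, 0], [0, 0, 0]], [[0, 0.002, 0], [0, 0, 0]], [[0, 0.002, 0], [0, 0, 0]], [[0, 0, 0], [0, 0, 0]]])

```text
time_s: 13.9
position: [0.5532, 0.0933, 0.2164]
tool_rot: [0.0, 0.051, 0.999, -0.003]
wrist_force: [-2.9, -19.2, 9.0]
gripper_width: 0.0154
gripper_force: 32.8
```

Total travel was 215 mm, ending at a hard stop, so the guard is fully shut. I'll unload, release and retreat.

Emit:
step_arm(commands=[[[0, -0.002, 0], [0, 0, 0]], [[0, 0, 0], [0, 0, 0]]])

```text
time_s: 14.07
position: [0.5533, 0.0932, 0.2164]
tool_rot: [0.001, 0.051, 0.999, -0.0]
wrist_force: [-1.9, -4.3, 7.1]
gripper_width: 0.0151
gripper_force: 32.6
```

Emit:
step_arm(commands=[[[0, 0, 0], [0, 0, 0]], [[0, 0, 0], [0, 0, 0]], [[0, 0, 0], [0, 0, 0]], [[0, 0, 0], [0, 0, 0]], [[0, 0, 0], [0, 0, 0]]], gripper=0.7)

```text
time_s: 14.48
position: [0.5529, 0.0935, 0.2152]
tool_rot: [-0.0, 0.051, 0.999, 0.0]
wrist_force: [-0.5, 0.4, 0.2]
gripper_width: 0.06
gripper_force: 0.0
```

Emit:
step_arm(commands=[[[0, 0, -0.01], [0, 0, 0]], [[0, 0, -0.02], [0, 0, 0]], [[0, 0, -0.03], [0, 0, 0]], [[0, 0, -0.03], [0, 0, 0]], [[0, 0, -0.03], [0, 0, 0]]])

```text
time_s: 14.9
position: [0.5527, 0.0934, 0.3375]
tool_rot: [0.0, 0.051, 0.999, 0.0]
wrist_force: [0.0, 0.0, -0.8]
gripper_width: 0.0595
gripper_force: 0.0
```

Emit:
step_arm(commands=[[[0.025, 0, 0], [0, 0, 0]], [[0.025, 0, 0], [0, 0, 0]], [[0.025, 0, 0], [0, 0, 0]], [[0, 0, 0], [0, 0, 0]], [[0, 0, 0], [0, 0, 0]]])

```text
time_s: 15.32
position: [0.4779, 0.1012, 0.3365]
tool_rot: [0.001, 0.051, 0.999, 0.0]
wrist_force: [0.4, 0.5, 1.1]
gripper_width: 0.06
gripper_force: 0.0
```

```bash
python3 - <<'E'
from bench import robot
from h import *
w=robot.grab_frame("wrist");g=robot.grab_frame("side")
cv2.imwrite("pics/end.png",np.hstack([cv2.resize(g["img"][90:270,235:405,::-1],(378,400)),cv2.resize(w["img"][:,:,::-1],(420,262)) if 0 else cv2.resize(w["img"][:,:,::-1],(420,400))]))
s=robot.get_state();print(s["position"],s["wrist_force"],s["time_s"])
E
```

```text
[0.47895122 0.10097907 0.33583152] [ 0.86836159  0.55627055 -0.42620539] 15.4167
```

View pics/end.png

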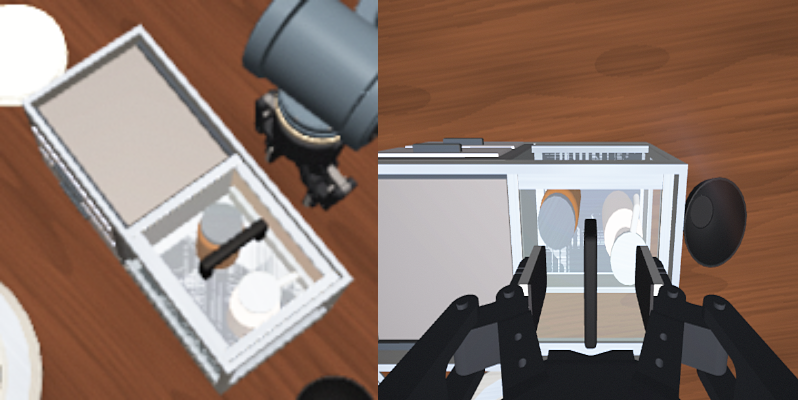

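The guard is shut against the +y end of the tracks. The pump's head is up, the jar and bowl are where they stood, and the gripper is clear.

```bash
python3 -c "
from bench import robot
print(robot.sign_off())"
```

```text
the job is handed in; nothing more can be done
None
```

The job is handed in: guard slid fully open, pump head pressed the full 15 mm and sprung back, then guard slid 215 mm to its fully shut stop, with the jar, bowl and plates left alone.

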